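# Lay the bent elbows in their form gauges

## Robot

A 6-joint arm with a two-finger parallel gripper is mounted at the origin on the work surface. World frame = base frame: x ahead of the robot, y to its left, z up, the work surface at z = 0. Lengths are in m, angles in rad, forces in N, time in s.
With the tool pointing down it reaches from about 0.375 to 0.9 m from the base axis. Payload 3.1 kg.
Tool frame: the origin (TCP) lies at the very end of the fingers, on their centre line; the grasp point (between the pads) lies 19 mm behind it; z points along the fingers, y is the line along which they close (so a half turn about z gives the same grasp; the last joint's range is limited). The gripper opens to 87 mm and grips with 3 to 60 N. Pads are 19 mm wide; open, the fingers measure 117 mm over their backs; the gripper's body (75 mm by 190 mm) begins 51 mm behind the grasp point.
Start: joints at [1.107, 0.527, 1.433, -0, 1.181, -0.178], TCP at [0.176, 0.6, 0.223] pointing down, gripper open.
Joint ranges: [-3.08, 3.08], [-0.75, 2.2], [0.22, 2.44], [-1.43, 4.57], [0, 2.65], [-2.85, 2.85]. Speed limits (rad/s): [2.79, 2.79, 3.14, 3.14, 3.14, 3.14].

## Interface

Orientations are given as a unit quaternion [x, y, z, w].
In Python, from rig import robot gives the robot as it stands. The module is installed in compiled form; this text tells all that it offers.
- The arm moves only by the tool play_rows, never from a script. Its argument "steps" is one flat list of numbers, 5 for each row, row after row: the opening, from -1 (shut) to 1 (fully open), then the shift along the tool's x, y, z as a fraction of full scale, then the turn about the tool's z as a fraction of full scale. In form: [claw, tx, ty, tz, twist, claw, tx, ty, tz, twist, ...]. A call has exactly 10 rows; each row shifts and turns the commanded pose from where the row before left it, along the tool's axes as they then stand; what a row does not reach is not made up. Full scale, the value 1, is 0.03 m for a shift and 0.1 rad for a turn. A row lasts 1/10 s, in which the tool goes at most 50 mm and 8.59 degrees, less where a joint would pass 70% of its speed; a pose out of reach is approached as far as the arm can. A call with a number of a shift or a turn outside -1 to 1 is refused whole. A call with a gripper value outside its range is refused whole. The fingers move at their own pace and stop on an object; "grip_force" is the grip in N (left out, the last holds). Time passes only in rows, so rows that do not move let the fingers close, or fill a call up. It gives the time, the measured TCP pose, the force, the opening and the grip force at its end, in the units of the state.
- robot.get_obs(): the state, without advancing time (a new reading comes with each control period).
- robot.camera(name): name is "scene" or "top" or "wrist"; returns a dict with "image" (384x512x3 uint8, red, green, blue), "mtx" (3x3 intrinsics, pixels), "rvec" (rotation vector, rad) and "tvec" (3), from world to camera coordinates, as OpenCV has them. Camera axes: x right, y down, z forward; pixel columns grow to the right and rows downward; lengths in m; the calibration is good to about 2 mm. A picture is of the moment at which its call begins. There is no depth.
- robot.hand_in(): hands the job in; it is judged then, once.
The state is a dict: "time": time; "q": joint angles; "joint_velocities": joint speeds; "joint_torque": joint torques, N m; "position": TCP position; "tool_rot": TCP orientation; "ft_force": force on the tool from outside, world axes, zero at the start; "moment": the same for the moment, N m; "grip_width": finger opening in m; "grip_force": force on a finger pad.
Only numpy, scipy, OpenCV 4.12 (cv2) and the standard library are available. Lean on these libraries where they do the work, as an engineer would, in place of code of your own. Each camera call takes 0.05 s, during which the arm holds its last target. There are 200 camera calls.

## Task

Pick out the three right-angle elbow tubes and lay each one gently in the form gauge of its own size (short, medium, long), so that both legs and the bend are fully down in the V-rests, then let go. Leave the U-bend, the S-bend, the roll of tape and the torch where they are.

Things in the scene. Friction and masses are not known exactly. Their poses are not given: they have to be found in the camera images.
- elbow_short: Smallest of 3 loose right-angle elbows: steel tube, diameter 18 mm, one 90 deg bend (radius 27), two equal legs 75 mm from corner (where the leg axes cross) to end; 85 g, lying flat. Origin: midway between the leg ends, level with the underside. Own frame, mm: corner (-37.5,-37.5), legs along +x to (37.5,-37.5) and +y to (-37.5,37.5). Grasp across a leg 45 mm from the corner.
- elbow_medium: Middle-sized of 3 loose right-angle elbows: steel tube, diameter 18 mm, one 90 deg bend (radius 27), two equal legs 95 mm from corner (where the leg axes cross) to end; 110 g, lying flat. Origin: midway between the leg ends, level with the underside. Own frame, mm: corner (-47.5,-47.5), legs along +x to (47.5,-47.5) and +y to (-47.5,47.5). Grasp across a leg 45 mm from the corner.
- elbow_long: Largest of 3 loose right-angle elbows: steel tube, diameter 18 mm, one 90 deg bend (radius 27), two equal legs 115 mm from corner (where the leg axes cross) to end; 135 g, lying flat. Origin: midway between the leg ends, level with the underside. Own frame, mm: corner (-57.5,-57.5), legs along +x to (57.5,-57.5) and +y to (-57.5,57.5). Grasp across a leg 45 mm from the corner.
- gauge_short: Smallest of 3 fixed form gauges, for the 75 mm elbow: L-shaped aluminium plate, 3 black V-rests (45 deg flanks, 36 mm mouth, tops 32 mm high) at the bend and 67 mm from the corner on each leg; free for fingers between. Origin on the bench midway between leg ends, corner (-37.5,-37.5), legs +x, +y as the elbow's. Seated: elbow origin 18 mm above this one, same yaw.
- gauge_medium: Middle-sized of 3 fixed form gauges, for the 95 mm elbow: L-shaped aluminium plate, 3 black V-rests (45 deg flanks, 36 mm mouth, tops 32 mm high) at the bend and 87 mm from the corner on each leg; free for fingers between. Origin on the bench midway between leg ends, corner (-47.5,-47.5), legs +x, +y as the elbow's. Seated: elbow origin 18 mm above this one, same yaw.
- gauge_long: Largest of 3 fixed form gauges, for the 115 mm elbow: L-shaped aluminium plate, 3 black V-rests (45 deg flanks, 36 mm mouth, tops 32 mm high) at the bend and 107 mm from the corner on each leg; free for fingers between. Origin on the bench midway between leg ends, corner (-57.5,-57.5), legs +x, +y as the elbow's. Seated: elbow origin 18 mm above this one, same yaw.
- u_bend: Loose steel tube of the same 18 mm diameter bent through 180 degrees into a U, 96 mm long and 72 mm wide overall, lying flat among the elbows; not wanted. Origin: between its legs, 40 mm from the open ends and 56 mm from the outside of the bow, on the bench; legs along its x, open ends towards -x.
- s_bend: Loose steel tube of the same 18 mm diameter bent into an S (two 45 degree bends, two parallel legs set 44 mm apart), about 166 mm long, lying flat on the left; not wanted. Origin: its middle, at its underside; its legs run along its x.
- tape: Roll of clear packing tape lying flat, 100 mm across and 48 mm high; stays where it is. Origin: centre of its underside.
- torch: Black inspection torch with a yellow band, lying down, 130 mm long and 36 mm thick; stays where it is. Origin: under its middle; its length is along its x.
Not all that is in view belongs to the job. Leave any orange look-alike of the gauge_short alone.

How it is judged:
By the outcome, as a careful person would: the job done as asked, in the order asked, and still so for the second after the job is handed in, with the robot touching nothing.
It also fails if it takes over 96 s, if anything falls off the work surface, if the arm or the gripper's body presses on something with over 40 N, if the wrist force passes 120 N, or if a joint passes its speed limit or range.

## Working session

There is one attempt and no reset: what is moved stays moved. The work goes in short steps, Python scripts to look and compute and a tool call to move; the robot and the scene stay as the last step left them, time stands still between calls to the robot, and variables do not carry over. Pictures are saved under pics/ and viewed, at most 14 in all, crops included, and the job is handed in when it is done.

Besides the shell and the picture viewer there is one more tool, called after "Request:" as name(argument=value, ...), one argument or row to a line, values as JSON. play_rows: Moves the arm, as the interface text tells. Shift numbers are shares of 0.03 m and turn numbers shares of 0.1 rad, none past 1 either way. Its arguments: {"type":"object","properties":{"steps":{"type":"array"},"grip_force":{"type":"number"}},"required":["steps"]}

```bash
mkdir -p pics
python3 - <<'E'
from rig import robot
import cv2,pickle
o=robot.get_obs();print({k:o[k] for k in('time','q','position','tool_rot','grip_width')})
for n in('top','scene'):
    c=robot.camera(n);pickle.dump(c,open(n+'.pkl','wb'))
    print(n,c['mtx'],c['rvec'],c['tvec'])
    cv2.imwrite(f'pics/{n}0.png',cv2.resize(c['image'][:,:,::-1],(800,600),interpolation=cv2.INTER_CUBIC))
E
```

```text
{'time': 0.0, 'q': array([ 1.10747673e+00,  5.28488746e-01,  1.43388091e+00, -7.42188395e-06,
        1.18138855e+00, -1.78524159e-01]), 'position': array([0.17526143, 0.59917228, 0.22156456]), 'tool_rot': array([ 1.41915490e-01,  9.89878185e-01, -1.02857698e-03, -3.38295975e-04]), 'grip_width': 0.08747071905130556}
top [[384.98405714   0.         251.0120618 ]
 [  0.         384.98405714 187.97023471]
 [  0.           0.           1.        ]] [ 2.12355677 -2.11492399  0.16466039] [0.09861487 0.53653391 1.13857707]
scene [[366.22247926   0.         258.95224827]
 [  0.         366.22247926 194.53581705]
 [  0.           0.           1.        ]] [ 1.71809678  2.14815387 -0.56996712] [ 0.05308527 -0.43362664  1.50509384]
```

View pics/top0.png

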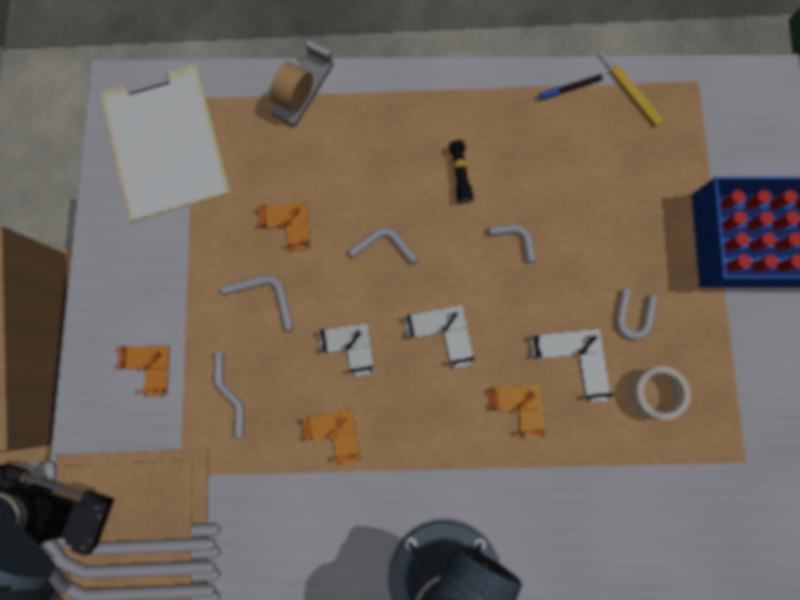

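View pics/scene0.png

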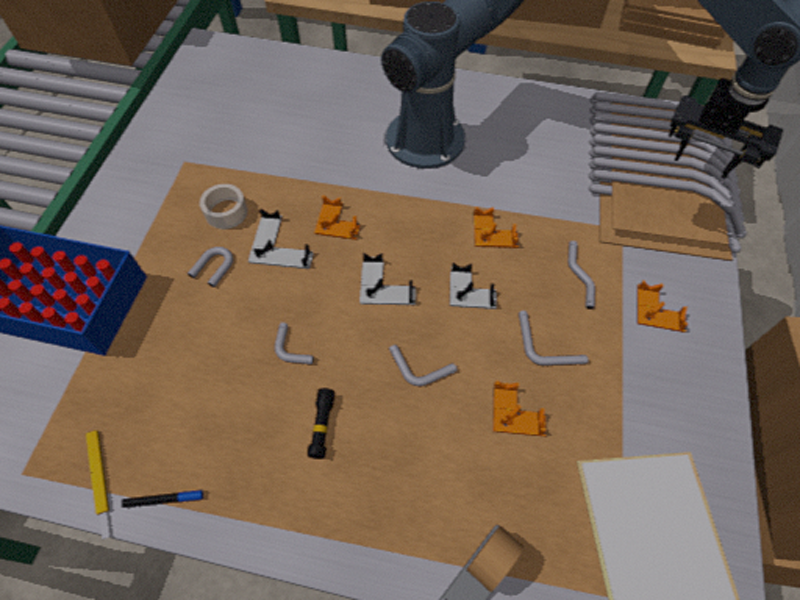

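The top view (800×600) shows elbows long with corner ~(275,278), medium (385,231) and short (528,230). The white gauges are short ~(350,345), medium (440,330) and long (575,350), and the orange look-alikes are to be ignored. I'll enlarge for confirmation.

```bash
cat > h.py <<'E'
import numpy as np,cv2,pickle
def proj(c,P): return cv2.projectPoints(np.asarray(P,float).reshape(-1,1,3),c['rvec'],c['tvec'],c['mtx'],None)[0].reshape(-1,2)
def back(c,uv,z):
    R=cv2.Rodrigues(np.asarray(c['rvec']))[0];t=np.ravel(c['tvec']);o=-R.T@t
    uv=np.atleast_2d(uv);d=np.c_[uv,np.ones(len(uv))]@np.linalg.inv(c['mtx']).T@R
    return o+d*((z-o[2])/d[:,2])[:,None]
def crop(c,x0,y0,w,h,s,fn):
    im=cv2.resize(c['image'][y0:y0+h,x0:x0+w,::-1],None,fx=s,fy=s,interpolation=cv2.INTER_CUBIC)
    for i in range(0,w,20):cv2.putText(im,str(x0+i),(i*s,10),0,.35,(0,0,255),1);cv2.line(im,(i*s,12),(i*s,18),(0,0,255),1)
    for j in range(20,h,20):cv2.putText(im,str(y0+j),(0,j*s+4),0,.35,(0,0,255),1)
    cv2.imwrite(fn,im)
E
python3 - <<'E'
from h import *
c=pickle.load(open('top.pkl','rb'))
crop(c,135,138,260,126,3,'pics/c1.png')
s=.64
for n,z,p in [('L',.009,[(275,278),(222,291),(289,330)]),('M',.009,[(385,228),(350,255),(414,262)]),('S',.009,[(528,230),(489,231),(531,261)]),
 ('gS',.02,[(368,325),(322,340),(360,372)]),('gM',.02,[(463,308),(408,327),(462,363)]),('gL',.02,[(600,332),(533,346),(600,397)])]:
    print(n,back(c,np.array(p)*s,z)[:,:2].round(3).tolist())
E
```

```text
L [[0.575, 0.343], [0.548, 0.451], [0.468, 0.31]]
M [[0.682, 0.118], [0.624, 0.189], [0.61, 0.057]]
S [[0.678, -0.179], [0.676, -0.098], [0.612, -0.183]]
gS [[0.477, 0.15], [0.447, 0.241], [0.384, 0.164]]
gM [[0.512, -0.041], [0.474, 0.069], [0.402, -0.037]]
gL [[0.465, -0.311], [0.437, -0.178], [0.338, -0.305]]
```

View pics/c1.png

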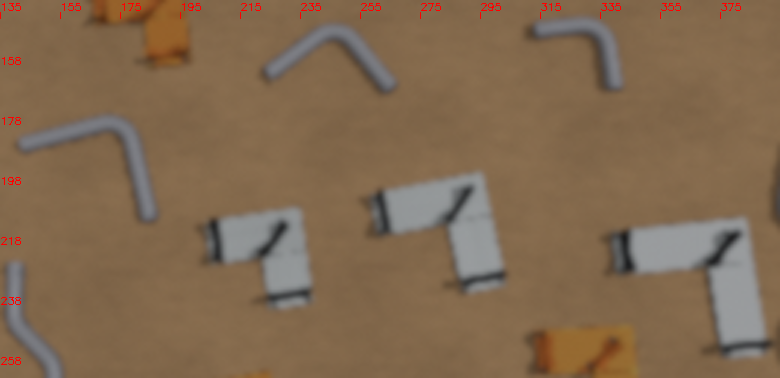

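The crop confirms it: three right-angle elbows (mat row) and three white L-plates of growing size (left to right). Orange ones are not wanted. Next I fit models to the masks.

```bash
cat >> h.py <<'E'
from scipy.optimize import minimize
def soft(c):
    im=cv2.GaussianBlur(c['image'],(0,0),.6).astype(float)
    sat=(im.max(2)-im.min(2))/(im.max(2)+1)
    return sat
def elbow_poly(x,y,yaw,L,r=.009,R=.027,end=0.):
    h=L/2;a=np.linspace(np.pi,1.5*np.pi,13)
    def off(d): # offset line d outward
        arc=np.c_[np.cos(a),np.sin(a)]*(R+d)+[-h+R,-h+R]
        return np.vstack([[[-h-d,h+end]],arc,[[h+end,-h-d]]])
    p=np.vstack([off(r),off(-r)[::-1]])
    return p@np.array([[np.cos(yaw),np.sin(yaw)],[-np.sin(yaw),np.cos(yaw)]])+[x,y]
def plate_poly(x,y,yaw,L,w,end):
    h=L/2;b=w/2
    p=np.array([[-h-b,-h-b],[h+end,-h-b],[h+end,-h+b],[-h+b,-h+b],[-h+b,h+end],[-h-b,h+end]])
    return p@np.array([[np.cos(yaw),np.sin(yaw)],[-np.sin(yaw),np.cos(yaw)]])+[x,y]
def rend(c,polys,z,roi,S=8,blur=.8):
    x0,y0,w,h=roi;m=np.zeros((h*S,w*S),np.float32)
    uv=proj(c,np.c_[polys,np.full(len(polys),z)])
    q=((uv-[x0,y0]+.5)*S-.5)
    cv2.fillPoly(m,[np.round(q*16).astype(np.int32)],1.,shift=4)
    m=cv2.resize(m,(w,h),interpolation=cv2.INTER_AREA);return cv2.GaussianBlur(m,(0,0),blur)
def fit(c,img,f,p0,z,steps,mar=8):
    uv=proj(c,np.c_[f(*p0),np.full(len(f(*p0)),z)])
    x0,y0=np.floor(uv.min(0)-mar).astype(int);x1,y1=np.ceil(uv.max(0)+mar).astype(int)
    x0,y0=max(x0,0),max(y0,0);x1,y1=min(x1,512),min(y1,384);roi=(x0,y0,x1-x0,y1-y0);t=img[y0:y1,x0:x1]
    def cost(p):
        m=rend(c,f(*p),z,roi);A=np.c_[m.ravel(),np.ones(m.size)]
        s,r,_,_=np.linalg.lstsq(A,t.ravel(),rcond=None);return r[0]/(t.var()*t.size)
    sx=np.vstack([p0]+[np.array(p0)+np.eye(len(p0))[i]*s for i,s in enumerate(steps)])
    o=minimize(cost,p0,method='Nelder-Mead',options=dict(initial_simplex=sx,xatol=1e-5,fatol=1e-7,maxiter=600))
    return o.x,o.fun
E
python3 - <<'E'
from h import *
c=pickle.load(open('top.pkl','rb'));s=soft(c)
for n,L,p0 in[('L',.115,(.51,.38,1.82)),('M',.095,(.617,.123,2.27)),('S',.075,(.64,-.14,1.6))]:
    x,f=fit(c,s,lambda x,y,a:elbow_poly(x,y,a,L),p0,.009,(.01,.01,.1));print(n,x.round(4),round(f,3))
for n,L,p0 in[('gS',.075,(.42,.2,1.65)),('gM',.095,(.44,.015,1.75)),('gL',.115,(.39,-.24,1.65))]:
    x,f=fit(c,s,lambda x,y,a,w,e:plate_poly(x,y,a,L,w,e),(*p0,.045,.005),.005,(.01,.01,.1,.005,.005));print(n,x.round(4),round(f,3))
E
```

```text
L [0.5092 0.3822 1.8425] 0.016
M [0.6191 0.1234 2.2403] 0.017
S [ 0.644  -0.1396  1.697 ] 0.021
gS [0.4144 0.2045 1.7189 0.0491 0.004 ] 0.012
gM [0.4388 0.0167 1.7651 0.0496 0.0039] 0.011
gL [ 0.3854 -0.2421  1.6754  0.0507  0.0043] 0.15
```

Request:
play_rows(
  steps=[1,-0.78,-0.63,0,1,1,-0.84,-0.55,0,1,1,-0.89,-0.46,0,1,1,-0.93,-0.37,0,1,1,-0.96,-0.28,0,1,1,-0.98,-0.18,0,1,1,-1,-0.08,0,1,1,-1,0.02,0,1,1,-0.99,0.12,0,1,1,-0.98,0.22,0,1],
  grip_force=15,
)

```text
time: 1.1
position: [0.3469, 0.3518, 0.2223]
tool_rot: [0.601, 0.799, -0.0, -0.0]
ft_force: [0.1, 1.1, -0.3]
grip_width: 0.0868
grip_force: 0.0
```

```bash
cat >> h.py <<'E'
from scipy.spatial.transform import Rotation as Ro
def state():
    from rig import robot
    o=robot.get_obs();R=Ro.from_quat(o['tool_rot']).as_matrix()
    print('t',round(o['time'],2),'p',o['position'].round(4),'head',round(np.arctan2(R[1,0],R[0,0])%(2*np.pi),4),'w',round(o['grip_width'],4),'gf',round(float(np.max(o['grip_force'])),1),'ft',o['ft_force'].round(1),'zaxis',R[:,2].round(4))
    return o,R
def go(p,head):
    "shift in tool axes (units of full scale, after turning) and twist"
    o,R=state();d=np.array(p)-o['position'];h=np.arctan2(R[1,0],R[0,0])
    tw=(h-head+np.pi/2)%np.pi-np.pi/2
    R2=R@Ro.from_rotvec([0,0,tw]).as_matrix()
    print('tool now',(R.T@d/.03).round(3),'after turn',(R2.T@d/.03).round(3),'twist',round(tw/.1,3))
def leg(x,y,yaw,L,leg='x',s=.045):
    c,n=np.cos(yaw),np.sin(yaw);h=L/2
    l=np.array([-h+s,-h]) if leg=='x' else np.array([-h,-h+s])
    return np.array([x+c*l[0]-n*l[1],y+n*l[0]+c*l[1]])
def wrist(fn):
    from rig import robot
    k=robot.camera('wrist');pickle.dump(k,open(fn+'.pkl','wb'));return k
E
python3 - <<'E'
from h import *
state()
k=wrist('w1');R=cv2.Rodrigues(k['rvec'])[0];print((-R.T@np.ravel(k['tvec'])).round(3),k['mtx'][0,0])
cv2.imwrite('pics/w1.png',k['image'][:,:,::-1])
print(leg(.644,-.1396,1.697,.075))
go([.680,-.127,.222],1.697)
E
```

```text
t 1.1 p [0.3469 0.3518 0.2223] head 1.8528 w 0.0868 gf 0.0 ft [ 0.1  1.1 -0.3] zaxis [-6.e-04 -4.e-04 -1.e+00]
[0.323 0.431 0.384] 335.30968725592896
[ 0.68025774 -0.12743956]
t 1.15 p [0.3494 0.3489 0.2222] head 1.848 w 0.0871 gf 0.0 ft [ 1.5 -1.5 -1. ] zaxis [ 0.0012 -0.0033 -1.    ]
tool now [-18.273   6.259   0.073] after turn [-17.123   8.936   0.073] twist 1.51
```

View pics/w1.png

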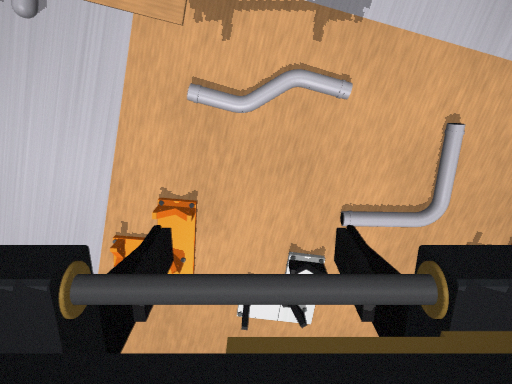

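Run:
```python
from h import *
k=pickle.load(open('w1.pkl','rb'));s=soft(k)
x,f=fit(k,s,lambda x,y,a:elbow_poly(x,y,a,.115),(.509,.382,1.84),.009,(.01,.01,.1));print(x.round(4),round(f,3))
```

```text
[0.5086 0.3812 1.8389] 0.082
```

Request:
play_rows(
  steps=[1,0,0,0,0.75,1,0,0,0,0.75,1,-0.95,0.5,0,0,1,-0.95,0.5,0,0,1,-0.95,0.5,0,0,1,-0.95,0.5,0,0,1,-0.95,0.5,0,0,1,-0.95,0.5,0,0,1,-0.95,0.5,0,0,1,-0.95,0.5,0,0],
)

```text
time: 2.15
position: [0.4968, 0.1423, 0.2223]
tool_rot: [0.657, 0.754, -0.0, -0.0]
ft_force: [0.8, -0.3, -0.1]
grip_width: 0.0866
grip_force: 0.0
```

Request:
play_rows(
  steps=[1,-0.95,0.5,0,0,1,-0.95,0.5,0,0,1,-0.95,0.5,0,0,1,-0.95,0.5,0,0,1,-0.95,0.5,0,0,1,-0.95,0.5,0,0,1,-0.95,0.5,0,0,1,-0.95,0.5,0,0,1,-0.95,0.5,0,0,1,-0.95,0.5,0,0],
)

```text
time: 3.15
position: [0.684, -0.1195, 0.2218]
tool_rot: [0.657, 0.754, -0.0, -0.001]
ft_force: [1.1, -0.0, -0.0]
grip_width: 0.0872
grip_force: 0.0
```

Run:
```python
from h import *
go([.6803,-.1274,.222],1.697)
k=wrist('w2');cv2.imwrite('pics/w2.png',k['image'][:,:,::-1])
```

```text
t 3.15 p [ 0.684  -0.1195  0.2218] head 1.7071 w 0.0872 gf 0.0 ft [ 1.1 -0.  -0. ] zaxis [-1.3e-03  5.0e-04 -1.0e+00]
tool now [-0.244 -0.159 -0.005] after turn [-0.245 -0.157 -0.005] twist 0.101
```

View pics/w2.png

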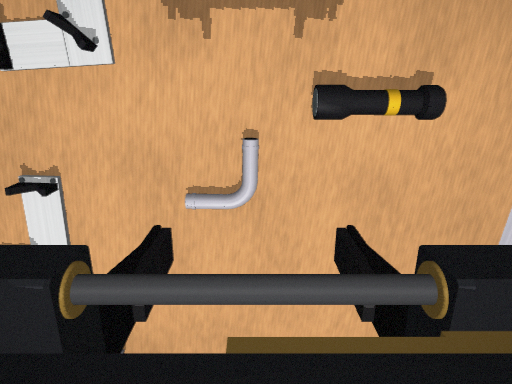

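Wrist view shows the short elbow with corner ~(250,202), legs up to (250,137) and left to (186,202). I'll refine the fit and descend partway.

Run:
```python
from h import *
k=wrist('w2');s=soft(k)
x,f=fit(k,s,lambda x,y,a:elbow_poly(x,y,a,.075),(.644,-.1396,1.697),.009,(.01,.01,.1));print(x.round(4),round(f,3))
g=leg(*x,.075);print(g);go([*g,.06],x[2])
```

```text
[ 0.6424 -0.1389  1.6873] 0.018
[ 0.67873204 -0.1271419 ]
t 3.25 p [ 0.6858 -0.1227  0.2217] head 1.7037 w 0.0874 gf 0.0 ft [-0.8 -0.8  0.4] zaxis [ 0.0019 -0.002  -1.    ]
tool now [-0.105 -0.261  5.389] after turn [-0.109 -0.259  5.389] twist 0.164
```

Request:
play_rows(
  steps=[1,-0.11,-0.24,0.5,0.14,1,0,0,0.6,0,1,0,0,0.7,0,1,0,0,0.7,0,1,0,0,0.7,0,1,0,0,0.7,0,1,0,0,0.7,0,1,0,0,0.6,0,1,0,0,0.2,0,1,0,0,0,0],
)

```text
time: 4.25
position: [0.6759, -0.122, 0.0593]
tool_rot: [0.662, 0.749, -0.001, -0.002]
ft_force: [0.2, -0.2, -0.1]
grip_width: 0.0868
grip_force: 0.0
```

Run:
```python
from h import *
go([.679,-.1272,.003],1.690)
```

```text
t 4.25 p [ 0.6759 -0.122   0.0593] head 1.6934 w 0.0868 gf 0.0 ft [ 0.2 -0.2 -0.1] zaxis [-0.003   0.0012 -1.    ]
tool now [-0.188  0.088  1.877] after turn [-0.188  0.088  1.877] twist 0.034
```

Request:
play_rows(
  steps=[1,-0.18,0.08,0.3,0.03,1,0,0,0.5,0,1,0,0,0.5,0,1,0,0,0.4,0,1,0,0,0.17,0,1,0,0,0,0,-1,0,0,0,0,-1,0,0,0,0,-1,0,0,0,0,-1,0,0,0,0],
  grip_force=15,
)

```text
time: 5.25
position: [0.6804, -0.1281, 0.005]
tool_rot: [0.664, 0.748, 0.0, 0.0]
ft_force: [0.3, 0.5, -0.8]
grip_width: 0.063
grip_force: 0.0
```

Run:
```python
from h import *
state()
```

```text
t 5.25 p [ 0.6804 -0.1281  0.005 ] head 1.6898 w 0.063 gf 0.0 ft [ 0.3  0.5 -0.8] zaxis [ 9.e-04 -4.e-04 -1.e+00]
```

Request:
play_rows(
  steps=[-1,0,0,0,0,-1,0,0,0,0,-1,0,0,0,0,-1,0,0,0,0,-1,0,0,0,0,-1,0,0,0,0,-1,0,0,0,0,-1,0,0,0,0,-1,0,0,0,0,-1,0,0,0,0],
  grip_force=15,
)

```text
time: 6.25
position: [0.6801, -0.128, 0.0044]
tool_rot: [0.664, 0.748, 0.0, 0.0]
ft_force: [0.5, 0.3, -0.0]
grip_width: 0.0173
grip_force: 15.0
```

Request:
play_rows(
  steps=[-1,0,0,-0.2,0,-1,0,0,-0.4,0,-1,0,0,-0.6,0,-1,0,0,-0.7,0,-1,0,0,-0.7,0,-1,0,0,-0.7,0,-1,0,0,-0.6,0,-1,0,0,-0.2,0,-1,0,0,0,0,-1,0,0,0,0],
)

```text
time: 7.25
position: [0.6796, -0.1278, 0.1273]
tool_rot: [0.664, 0.748, -0.0, -0.0]
ft_force: [-0.0, -0.2, -1.4]
grip_width: 0.0171
grip_force: 15.0
```

Run:
```python
from h import *
k=wrist('w3');cv2.imwrite('pics/w3.png',k['image'][:,:,::-1])
g=leg(.4144,.2045,1.7189,.075);print(g);go([*g,.12],1.719)
```

```text
[0.45038275 0.2174515 ]
t 7.3 p [ 0.6793 -0.1277  0.1266] head 1.6898 w 0.0172 gf 15.0 ft [ 0.7 -0.5 -0.7] zaxis [-1.8e-03  6.0e-04 -1.0e+00]
tool now [12.33  -6.21   0.243] after turn [12.506 -5.846  0.243] twist -0.292
```

View pics/w3.png

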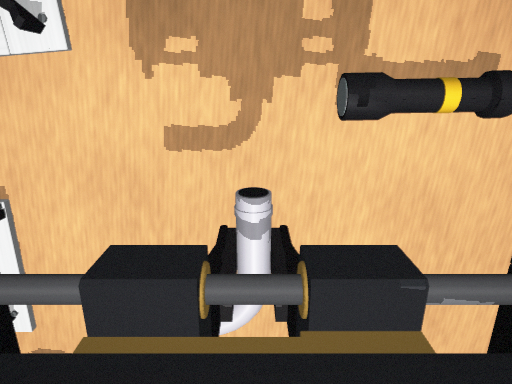

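Request:
play_rows(
  steps=[-1,0.3,-0.14,0,-0.29,-1,0.7,-0.33,0,0,-1,1,-0.47,0,0,-1,1,-0.47,0,0,-1,1,-0.47,0,0,-1,1,-0.47,0,0,-1,1,-0.47,0,0,-1,1,-0.47,0,0,-1,1,-0.47,0,0,-1,1,-0.47,0,0],
)

```text
time: 8.3
position: [0.513, 0.1219, 0.1268]
tool_rot: [0.652, 0.758, -0.001, -0.001]
ft_force: [0.2, 0.4, -1.1]
grip_width: 0.0175
grip_force: 15.0
```

Request:
play_rows(
  steps=[-1,0.7,-0.33,0,0,-1,0.3,-0.14,0,0,-1,0,0,0,0,-1,0,0,0,0,-1,0,0,0,0,-1,0,0,0,0,-1,0,0,0,0,-1,0,0,0,0,-1,0,0,0,0,-1,0,0,0,0],
)

```text
time: 9.3
position: [0.4967, 0.148, 0.1275]
tool_rot: [0.653, 0.757, 0.0, 0.0]
ft_force: [0.2, -0.3, -1.1]
grip_width: 0.0171
grip_force: 15.0
```

Run:
```python
from h import *
k=wrist('w4');cv2.imwrite('pics/w4.png',k['image'][:,:,::-1])
s=soft(k)
for w in(.049,):
  x,f=fit(k,s,lambda x,y,a,w,e:plate_poly(x,y,a,.075,w,e),(.4144,.2045,1.719,w,.004),.005,(.01,.01,.1,.003,.003),4);print(x.round(4),round(f,3))
g=leg(.4144,.2045,1.7189,.075);print(g);go([*g,.12],1.719)
```

```text
[0.4136 0.2043 1.7238 0.0469 0.0036] 0.046
[0.45038275 0.2174515 ]
t 9.35 p [0.4966 0.1481 0.1275] head 1.7187 w 0.0171 gf 15.0 ft [-0.6  0.4 -1.2] zaxis [ 0.  0. -1.]
tool now [ 2.515 -1.184  0.249] after turn [ 2.515 -1.183  0.249] twist -0.003
```

View pics/w4.png

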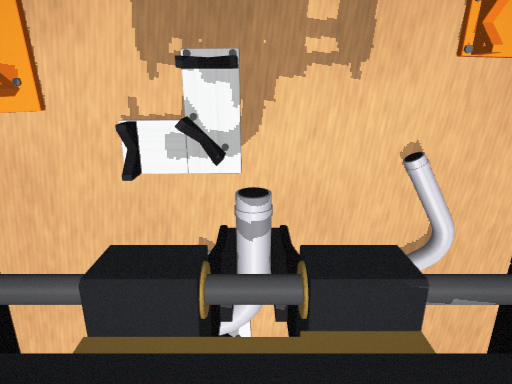

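Run:
```python
from h import *
g=leg(.414,.2044,1.721,.075,s=.0442);print(g);go([*g,.06],1.721)
```

```text
[0.45007519 0.21663604]
t 9.35 p [0.4966 0.1481 0.1275] head 1.7187 w 0.0171 gf 15.0 ft [-0.6  0.4 -1.2] zaxis [ 0.  0. -1.]
tool now [ 2.49  -1.198  2.249] after turn [ 2.493 -1.193  2.249] twist -0.023
```

Request:
play_rows(
  steps=[-1,0.39,-0.19,0,-0.02,-1,0.6,-0.3,0,0,-1,0.7,-0.3,0,0,-1,0.5,-0.25,0,0,-1,0.3,-0.15,0.25,0,-1,0,0,0.5,0,-1,0,0,0.6,0,-1,0,0,0.6,0,-1,0,0,0.3,0,-1,0,0,0,0],
)

```text
time: 10.35
position: [0.4491, 0.2165, 0.0586]
tool_rot: [0.652, 0.758, -0.001, -0.001]
ft_force: [-0.5, -0.0, -0.4]
grip_width: 0.0172
grip_force: 15.0
```

Run:
```python
from h import *
go([.4501,.2166,.0235],1.721)
```

```text
t 10.35 p [0.4491 0.2165 0.0586] head 1.7209 w 0.0172 gf 15.0 ft [-0.5 -0.  -0.4] zaxis [-3.1e-03 -7.0e-04 -1.0e+00]
tool now [-0.002  0.039  1.17 ] after turn [-0.002  0.039  1.17 ] twist -0.001
```

Request:
play_rows(
  steps=[-1,0,0,0.15,0,-1,0,0,0.2,0,-1,0,0,0.2,0,-1,0,0,0.2,0,-1,0,0,0.17,0,-1,0,0,0.1,0,-1,0,0,0.1,0,-1,0,0,0.05,0,-1,0,0,0,0,-1,0,0,0,0],
)

```text
time: 11.35
position: [0.4502, 0.2167, 0.0249]
tool_rot: [0.652, 0.758, 0.0, 0.0]
ft_force: [0.2, 0.6, -1.3]
grip_width: 0.0175
grip_force: 15.0
```

Run:
```python
from h import *
go([.4501,.2166,.0225],1.721)
```

```text
t 11.35 p [0.4502 0.2167 0.0249] head 1.7208 w 0.0175 gf 15.0 ft [ 0.2  0.6 -1.3] zaxis [ 2.e-04  0.e+00 -1.e+00]
tool now [-0.002 -0.004  0.08 ] after turn [-0.002 -0.004  0.08 ] twist -0.002
```

Request:
play_rows(
  steps=[-1,0,0,0.04,0,-1,0,0,0.04,0,-1,0,0,0.02,0,-1,0,0,0,0,-1,0,0,0,0,-1,0,0,0,0,0,0,0,0,0,0,0,0,0,0,0,0,0,0,0,0,0,0,0,0],
)

```text
time: 12.35
position: [0.4494, 0.2166, 0.0215]
tool_rot: [0.652, 0.758, -0.001, -0.001]
ft_force: [0.2, -0.9, 0.6]
grip_width: 0.0399
grip_force: 0.0
```

Run:
```python
from h import *
state()
```

```text
t 12.35 p [0.4494 0.2166 0.0215] head 1.7208 w 0.0399 gf 0.0 ft [ 0.2 -0.9  0.6] zaxis [-1.6e-03 -3.0e-04 -1.0e+00]
```

Request:
play_rows(
  steps=[0,0,0,-0.2,0,0,0,0,-0.5,0,0,0,0,-0.8,0,0,0,0,-0.8,0,0.3,0,0,-0.9,0,0.3,0,0,-0.9,0,0.3,0,0,-0.9,0,0.3,0,0,-0.5,0,0.3,0,0,0,0,0.3,0,0,0,0],
)

```text
time: 13.35
position: [0.4497, 0.2166, 0.1868]
tool_rot: [0.652, 0.758, -0.0, -0.0]
ft_force: [-0.6, 0.0, -0.1]
grip_width: 0.0561
grip_force: 0.0
```

Run:
```python
from h import *
k=wrist('w5');im=k['image'][:,:,::-1]
cv2.imwrite('pics/w5.png',im)
s=soft(k)
g=leg(.6191,.1234,2.2403,.095);print(g);go([*g,.19],2.2403)
```

```text
[0.65789766 0.15091803]
t 13.4 p [0.4493 0.2165 0.1862] head 1.7208 w 0.0569 gf 0.0 ft [-0.4  0.8 -0.5] zaxis [-1.7e-03 -4.0e-04 -1.0e+00]
tool now [-3.2    6.548 -0.138] after turn [-6.028  4.096 -0.138] twist -5.195
```

View pics/w5.png

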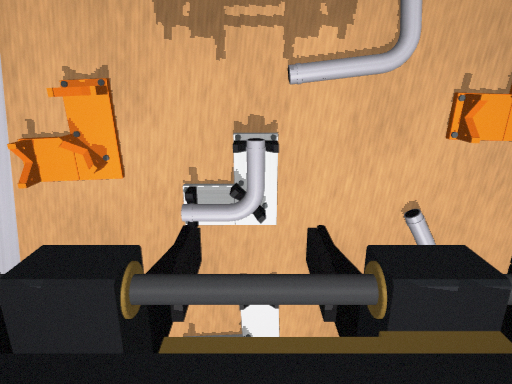

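The short elbow sits in its gauge, centred on all three rests (corner ~(250,210), ends (256,142) and (185,212)). Next is the medium.

Request:
play_rows(
  steps=[1,0,0,0,-0.86,1,0,0,0,-0.86,1,0,0,0,-0.87,1,0,0,0,-0.87,1,0,0,0,-0.87,1,0,0,0,-0.87,1,-0.6,0.4,0,0,1,-0.8,0.55,0,0,1,-0.9,0.6,0,0,1,-0.9,0.6,0,0],
)

```text
time: 14.4
position: [0.5603, 0.181, 0.185]
tool_rot: [0.435, 0.9, -0.001, -0.002]
ft_force: [-0.2, -0.1, -0.6]
grip_width: 0.0872
grip_force: 0.0
```

Request:
play_rows(
  steps=[1,-0.9,0.6,0,0,1,-0.9,0.6,0,0,1,-0.7,0.5,0,0,1,-0.3,0.2,0,0,1,0,0,0,0,1,0,0,0,0,1,0,0,0,0,1,0,0,0,0,1,0,0,0,0,1,0,0,0,0],
)

```text
time: 15.4
position: [0.6568, 0.1513, 0.1872]
tool_rot: [0.435, 0.9, 0.0, 0.0]
ft_force: [0.2, -0.6, 0.4]
grip_width: 0.087
grip_force: 0.0
```

Run:
```python
from h import *
k=wrist('w6');s=soft(k)
x,f=fit(k,s,lambda x,y,a:elbow_poly(x,y,a,.095),(.6191,.1234,2.2403),.009,(.01,.01,.1));print(x.round(4),round(f,3))
g=leg(*((x+[.6191,.1234,2.2403])/2),.095);print(g);go([*g,.06],x[2])
```

```text
[0.6181 0.1233 2.2321] 0.021
[0.65752254 0.15071518]
t 15.45 p [0.657  0.1512 0.1871] head 2.2411 w 0.087 gf 0.0 ft [ 0.4  0.1 -0.8] zaxis [ 3.e-04  0.e+00 -1.e+00]
tool now [-2.400e-02  2.000e-03  4.238e+00] after turn [-2.400e-02  2.000e-03  4.238e+00] twist 0.09
```

Request:
play_rows(
  steps=[0.3,-0.02,0,0.3,0.05,0.3,0,0,0.7,0,0.3,0,0,0.9,0,0.3,0,0,0.9,0,0.3,0,0,0.9,0,0.3,0,0,0.8,0,0.3,0,0,0.6,0,0.3,0,0,0.4,0,0.3,0,0,0.2,0,0.3,0,0,0,0],
)

```text
time: 16.45
position: [0.6572, 0.1505, 0.0151]
tool_rot: [0.438, 0.899, -0.0, -0.001]
ft_force: [-0.6, -0.1, 1.1]
grip_width: 0.0567
grip_force: 0.0
```

Run:
```python
from h import *
go([.6575,.1507,.004],2.236)
```

```text
t 16.45 p [0.6572 0.1505 0.0151] head 2.2357 w 0.0567 gf 0.0 ft [-0.6 -0.1  1.1] zaxis [-1.2e-03 -1.0e-04 -1.0e+00]
tool now [-0.001  0.013  0.369] after turn [-0.001  0.013  0.369] twist -0.003
```

Request:
play_rows(
  steps=[0.3,0,0,0.2,0,0.3,0,0,0.17,0,-1,0,0,0,0,-1,0,0,0,0,-1,0,0,0,0,-1,0,0,0,0,-1,0,0,0,0,-1,0,0,0,0,-1,0,0,0,0,-1,0,0,0,0],
)

```text
time: 17.45
position: [0.6577, 0.1506, 0.0049]
tool_rot: [0.438, 0.899, 0.0, 0.0]
ft_force: [0.7, 1.2, 0.9]
grip_width: 0.0175
grip_force: 15.0
```

Request:
play_rows(
  steps=[-1,0,0,0,0,-1,0,0,0,0,-1,0,0,-0.2,0,-1,0,0,-0.5,0,-1,0,0,-0.8,0,-1,0,0,-0.9,0,-1,0,0,-0.9,0,-1,0,0,-0.6,0,-1,0,0,-0.3,0,-1,0,0,0,0],
)

```text
time: 18.45
position: [0.6585, 0.1506, 0.1329]
tool_rot: [0.438, 0.899, 0.001, 0.002]
ft_force: [1.1, -0.4, -1.8]
grip_width: 0.0171
grip_force: 15.0
```

Run:
```python
from h import *
g=leg(.4388,.0167,1.7651,.095);print(g);go([*g,.12],1.7651)
```

```text
[0.48588887 0.0234185 ]
t 18.45 p [0.6585 0.1506 0.1329] head 2.2358 w 0.0171 gf 15.0 ft [ 1.1 -0.4 -1.8] zaxis [ 3.6e-03  2.0e-04 -1.0e+00]
tool now [ 0.215 -7.145  0.41 ] after turn [-3.049 -6.465  0.41 ] twist 4.707
```

Request:
play_rows(
  steps=[-1,0,0,0,0.5,-1,0,0,0,0.9,-1,0,0,0,0.9,-1,0,0,0,0.9,-1,0,0,0,0.9,-1,0,0,0,0.6,-1,-0.3,-0.3,0,0,-1,-0.5,-0.6,0,0,-1,-0.6,-0.7,0,0,-1,-0.6,-0.7,0,0],
)

```text
time: 19.45
position: [0.5995, 0.0771, 0.1298]
tool_rot: [0.634, 0.773, -0.001, -0.001]
ft_force: [-0.1, -0.4, -1.1]
grip_width: 0.0177
grip_force: 15.0
```

Request:
play_rows(
  steps=[-1,-0.6,-0.7,0,0,-1,-0.6,-0.7,0,0,-1,-0.6,-0.7,0,0,-1,-0.6,-0.7,0,0,-1,-0.6,-0.7,0,0,-1,-0.35,-0.45,0,0,-1,-0.2,-0.2,0,0,-1,0,0,0,0,-1,0,0,0,0,-1,0,0,0,0],
)

```text
time: 20.45
position: [0.5006, -0.0499, 0.1307]
tool_rot: [0.635, 0.773, 0.0, 0.0]
ft_force: [-0.2, 0.4, -1.5]
grip_width: 0.0172
grip_force: 15.0
```

Run:
```python
from h import *
k=wrist('w7');s=soft(k)
x0=np.array([.4388,.0167,1.7651])
x,f=fit(k,s,lambda x,y,a,w,e:plate_poly(x,y,a,.095,w,e),(*x0,.048,.004),.005,(.01,.01,.1,.003,.003),4);print(x.round(4),round(f,3))
t=(x[:3]+x0)/2
g=leg(*t,.095);print(g,t);go([*g,.06],t[2])
```

```text
[0.4379 0.0168 1.7656 0.0468 0.0036] 0.048
[0.48545474 0.02347442] [0.43836746 0.01674478 1.76533638]
t 20.5 p [ 0.5005 -0.0498  0.1307] head 1.767 w 0.0172 gf 15.0 ft [ 0.2 -0.1 -1.5] zaxis [ 4.e-04 -0.e+00 -1.e+00]
tool now [ 2.493 -0.018  2.356] after turn [ 2.493 -0.022  2.356] twist 0.017
```

Request:
play_rows(
  steps=[-1,0.3,-0.02,0,0.02,-1,0.6,0,0,0,-1,0.7,0,0,0,-1,0.6,0,0,0,-1,0.29,0,0.25,0,-1,0,0,0.5,0,-1,0,0,0.7,0,-1,0,0,0.6,0,-1,0,0,0.3,0,-1,0,0,0,0],
)

```text
time: 21.5
position: [0.4842, 0.0232, 0.0589]
tool_rot: [0.636, 0.772, -0.001, -0.001]
ft_force: [-0.5, 0.4, -1.4]
grip_width: 0.0172
grip_force: 15.0
```

Run:
```python
from h import *
go([.4855,.0235,.023],1.7653)
```

```text
t 21.5 p [0.4842 0.0232 0.0589] head 1.7641 w 0.0172 gf 15.0 ft [-0.5  0.4 -1.4] zaxis [-3.e-03  5.e-04 -1.e+00]
tool now [0.    0.049 1.197] after turn [0.    0.049 1.197] twist -0.012
```

Request:
play_rows(
  steps=[-1,0,0,0.15,0,-1,0,0,0.25,0,-1,0,0,0.25,0,-1,0,0,0.2,0,-1,0,0,0.15,0,-1,0,0,0.1,0,-1,0,0,0.06,0,-1,0,0,0.04,0,-1,0,0,0,0,-1,0,0,0,0],
)

```text
time: 22.5
position: [0.4852, 0.0229, 0.0244]
tool_rot: [0.636, 0.772, 0.0, 0.0]
ft_force: [1.1, -0.1, -0.6]
grip_width: 0.0174
grip_force: 15.0
```

Run:
```python
from h import *
go([.4855,.0235,.0222],1.7653)
```

```text
t 22.5 p [0.4852 0.0229 0.0244] head 1.7638 w 0.0174 gf 15.0 ft [ 1.1 -0.1 -0.6] zaxis [ 4.e-04 -0.e+00 -1.e+00]
tool now [0.018 0.014 0.074] after turn [0.018 0.014 0.074] twist -0.015
```

Request:
play_rows(
  steps=[-1,0.01,0.01,0.03,0,-1,0,0,0.03,0,-1,0,0,0.02,0,-1,0,0,0,0,-1,0,0,0,0,0,0,0,0,0,0,0,0,0,0,0,0,0,0,0,0,0,0,0,0,0,0,0,0,0],
)

```text
time: 23.5
position: [0.4851, 0.0233, 0.0217]
tool_rot: [0.636, 0.772, -0.0, -0.0]
ft_force: [0.1, -0.4, 0.1]
grip_width: 0.0421
grip_force: 0.0
```

Request:
play_rows(
  steps=[0,0,0,-0.2,0,0,0,0,-0.5,0,0,0,0,-0.8,0,0,0,0,-0.9,0,0.3,0,0,-0.9,0,0.3,0,0,-0.9,0,0.3,0,0,-0.9,0,0.3,0,0,-0.5,0,0.3,0,0,0,0,0.3,0,0,0,0],
)

```text
time: 24.5
position: [0.4849, 0.0233, 0.1899]
tool_rot: [0.636, 0.772, 0.0, 0.0]
ft_force: [-1.3, 0.1, -0.2]
grip_width: 0.0566
grip_force: 0.0
```

Run:
```python
from h import *
k=wrist('w8');cv2.imwrite('pics/w8.png',k['image'][:,:,::-1])
g=leg(.5089,.3817,1.841,.115);print(g);go([*g,.19],1.841)
```

```text
[0.5676503  0.38500189]
t 24.55 p [0.4845 0.0234 0.1892] head 1.7638 w 0.0566 gf 0.0 ft [-0.   0.2 -0.1] zaxis [-1.5e-03  3.0e-04 -1.0e+00]
tool now [11.299  5.033 -0.026] after turn [10.877  5.889 -0.026] twist -0.772
```

View pics/w8.png

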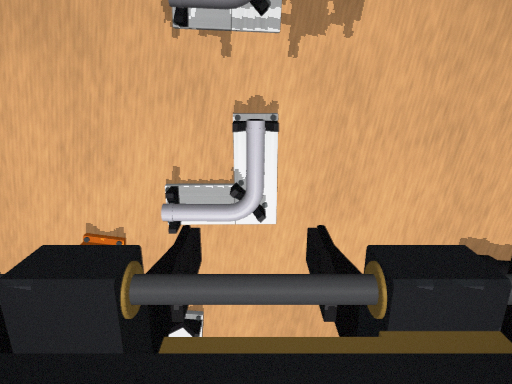

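The medium is seated (corner ~(250,210), ends (256,122) and (165,212)). Now the long elbow.

Request:
play_rows(
  steps=[0.5,0,0,0,-0.77,0.5,0.5,0.27,0,0,0.5,0.9,0.49,0,0,0.5,0.98,0.53,0,0,0.5,0.98,0.53,0,0,0.5,0.98,0.53,0,0,0.5,0.98,0.53,0,0,0.5,0.98,0.53,0,0,0.5,0.98,0.53,0,0,0.5,0.98,0.53,0,0],
)

```text
time: 25.55
position: [0.5475, 0.2988, 0.1877]
tool_rot: [0.605, 0.796, -0.002, -0.001]
ft_force: [1.4, -0.6, 0.2]
grip_width: 0.0652
grip_force: 0.0
```

Request:
play_rows(
  steps=[0.5,0.98,0.53,0,0,0.5,0.98,0.53,0,0,0.5,0.5,0.27,0,0,0.5,0.16,0.1,0,0,0.5,0,0,0,0,0.5,0,0,0,0,0.5,0,0,0,0,0.5,0,0,0,0,0.5,0,0,0,0,0.5,0,0,0,0],
)

```text
time: 26.55
position: [0.5689, 0.3846, 0.1901]
tool_rot: [0.606, 0.796, 0.0, 0.0]
ft_force: [-0.9, -0.2, 0.7]
grip_width: 0.0649
grip_force: 0.0
```

Run:
```python
from h import *
k=wrist('w9');s=soft(k);x0=np.array([.5092,.3822,1.8425])
x,f=fit(k,s,lambda x,y,a:elbow_poly(x,y,a,.115),x0,.009,(.01,.01,.1));print(x.round(4),round(f,3))
t=(x+x0)/2;g=leg(*t,.115);print(g,t);go([*g,.015],t[2])
```

```text
[0.5084 0.3813 1.8335] 0.02
[0.56755733 0.38485456] [0.50879733 0.38173005 1.83798102]
t 26.6 p [0.5689 0.3848 0.1901] head 1.8404 w 0.0653 gf 0.0 ft [0.7 0.2 0.5] zaxis [ 2.e-04  1.e-04 -1.e+00]
tool now [ 0.015 -0.043  5.836] after turn [ 0.015 -0.043  5.836] twist 0.025
```

Request:
play_rows(
  steps=[0.3,0.02,-0.04,0.3,0.02,0.3,0,0,0.7,0,0.3,0,0,0.9,0,0.3,0,0,0.9,0,0.3,0,0,0.9,0,0.3,0,0,0.9,0,0.3,0,0,0.6,0,0.3,0,0,0.4,0,0.3,0,0,0.2,0,0.3,0,0,0,0],
)

```text
time: 27.6
position: [0.5671, 0.3851, 0.0151]
tool_rot: [0.606, 0.795, -0.001, -0.0]
ft_force: [0.8, 0.3, 0.2]
grip_width: 0.0566
grip_force: 0.0
```

Run:
```python
from h import *
go([.5676,.3849,.004],1.838)
```

```text
t 27.6 p [0.5671 0.3851 0.0151] head 1.8388 w 0.0566 gf 0.0 ft [0.8 0.3 0.2] zaxis [-1.1e-03 -5.0e-04 -1.0e+00]
tool now [-0.012  0.013  0.37 ] after turn [-0.012  0.013  0.37 ] twist 0.008
```

Request:
play_rows(
  steps=[0.3,0,0,0.2,0,0.3,0,0,0.17,0,-1,0,0,0,0,-1,0,0,0,0,-1,0,0,0,0,-1,0,0,0,0,-1,0,0,0,0,-1,0,0,0,0,-1,0,0,0,0,-1,0,0,0,0],
)

```text
time: 28.6
position: [0.5677, 0.3854, 0.0049]
tool_rot: [0.606, 0.795, 0.0, 0.0]
ft_force: [0.1, -0.6, 0.2]
grip_width: 0.0175
grip_force: 15.0
```

Request:
play_rows(
  steps=[-1,0,0,0,0,-1,0,0,0,0,-1,0,0,-0.2,0,-1,0,0,-0.5,0,-1,0,0,-0.8,0,-1,0,0,-0.9,0,-1,0,0,-0.9,0,-1,0,0,-0.6,0,-1,0,0,-0.3,0,-1,0,0,0,0],
)

```text
time: 29.6
position: [0.5683, 0.3857, 0.133]
tool_rot: [0.606, 0.795, 0.002, 0.001]
ft_force: [0.3, 0.2, -0.9]
grip_width: 0.0178
grip_force: 15.0
```

Run:
```python
from h import *
g=leg(.3854,-.2421,1.6754,.115)
v=np.array([np.cos(1.6754),np.sin(1.6754)]);w=g-v*.09;print(g,w);go([*w,.13],1.6754)
```

```text
[ 0.44389087 -0.24852793] [ 0.45328804 -0.33803599]
t 29.6 p [0.5683 0.3857 0.133 ] head 1.8389 w 0.0178 gf 15.0 ft [ 0.3  0.2 -0.9] zaxis [ 0.0032  0.0015 -1.    ]
tool now [-22.248 -10.087   0.051] after turn [-23.593  -6.332   0.051] twist 1.635
```

Request:
play_rows(
  steps=[-1,0,0,0,0.8,-1,0,0,0,0.83,-1,-0.4,-0.11,0,0,-1,-0.8,-0.21,0,0,-1,-0.95,-0.255,0,0,-1,-0.95,-0.255,0,0,-1,-0.95,-0.255,0,0,-1,-0.95,-0.255,0,0,-1,-0.95,-0.255,0,0,-1,-0.95,-0.255,0,0],
)

```text
time: 30.6
position: [0.5325, 0.1716, 0.13]
tool_rot: [0.668, 0.744, -0.001, -0.001]
ft_force: [-0.5, -0.0, -0.9]
grip_width: 0.0173
grip_force: 15.0
```

Request:
play_rows(
  steps=[-1,-0.95,-0.255,0,0,-1,-0.95,-0.255,0,0,-1,-0.95,-0.255,0,0,-1,-0.95,-0.255,0,0,-1,-0.95,-0.255,0,0,-1,-0.95,-0.255,0,0,-1,-0.95,-0.255,0,0,-1,-0.95,-0.255,0,0,-1,-0.95,-0.255,0,0,-1,-0.95,-0.255,0,0],
)

```text
time: 31.6
position: [0.4861, -0.1191, 0.1302]
tool_rot: [0.668, 0.744, -0.0, -0.001]
ft_force: [0.1, 0.2, -2.1]
grip_width: 0.0176
grip_force: 15.0
```

Request:
play_rows(
  steps=[-1,-0.95,-0.255,0,0,-1,-0.95,-0.255,0,0,-1,-0.95,-0.255,0,0,-1,-0.95,-0.255,0,0,-1,-0.95,-0.255,0,0,-1,-0.95,-0.255,0,0,-1,-0.95,-0.255,0,0,-1,-0.5,-0.13,0,0,-1,0,0,0,0,-1,0,0,0,0],
)

```text
time: 32.6
position: [0.4523, -0.3359, 0.1302]
tool_rot: [0.669, 0.743, 0.0, -0.001]
ft_force: [0.6, 0.4, -1.3]
grip_width: 0.0175
grip_force: 15.0
```

Run:
```python
from h import *
k=wrist('w10');s=soft(k);cv2.imwrite('pics/w10.png',k['image'][:,:,::-1])
x0=np.array([.3854,-.2421,1.6754])
x,f=fit(k,s,lambda x,y,a,w,e:plate_poly(x,y,a,.115,w,e),(*x0,.048,.004),.005,(.01,.01,.1,.003,.003),3);print(x.round(4),round(f,3))
c=pickle.load(open('top.pkl','rb'))
y,f=fit(c,soft(c),lambda x,y,a:plate_poly(x,y,a,.115,.0494,.004),x0,.005,(.01,.01,.1),2);print(y.round(4),round(f,3))
g=leg(*x[:3],.115);print(g);go([*g,.06],x[2])
```

```text
[ 0.3846 -0.2414  1.672   0.0465  0.0039] 0.034
[ 0.3853 -0.2422  1.6769] 0.083
[ 0.44308555 -0.24798901]
t 32.65 p [ 0.4525 -0.3353  0.1303] head 1.6767 w 0.0177 gf 15.0 ft [-0.5  0.9 -2.1] zaxis [-0.0015  0.0023 -1.    ]
tool now [ 2.922e+00 -1.000e-03  2.351e+00] after turn [ 2.922 -0.015  2.351] twist 0.046
```

View pics/w10.png

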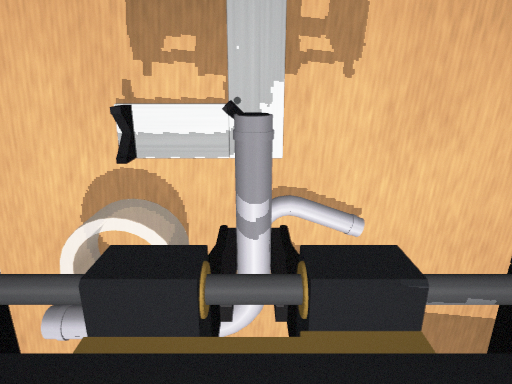

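Request:
play_rows(
  steps=[-1,0.3,-0.02,0,0.03,-1,0.6,0,0,0,-1,0.8,0,0,0,-1,0.7,0,0,0,-1,0.4,0,0,0,-1,0.11,0,0.4,0,-1,0,0,0.7,0,-1,0,0,0.7,0,-1,0,0,0.4,0,-1,0,0,0.15,0],
)

```text
time: 33.65
position: [0.4431, -0.2493, 0.0593]
tool_rot: [0.67, 0.743, -0.0, -0.001]
ft_force: [1.2, 0.5, -0.5]
grip_width: 0.0176
grip_force: 15.0
```

Run:
```python
from h import *
go([.4435,-.248,.0222],1.6745)
```

```text
t 33.65 p [ 0.4431 -0.2493  0.0593] head 1.6737 w 0.0176 gf 15.0 ft [ 1.2  0.5 -0.5] zaxis [-0.0017  0.0015 -1.    ]
tool now [0.038 0.018 1.236] after turn [0.038 0.018 1.236] twist -0.008
```

Request:
play_rows(
  steps=[-1,0.02,0.01,0.15,0,-1,0,0,0.25,0,-1,0,0,0.25,0,-1,0,0,0.2,0,-1,0,0,0.13,0,-1,0,0,0.1,0,-1,0,0,0.06,0,-1,0,0,0,0,-1,0,0,0,0,-1,0,0,0,0],
)

```text
time: 34.65
position: [0.4439, -0.2498, 0.0262]
tool_rot: [0.67, 0.742, -0.0, 0.0]
ft_force: [-0.9, -0.6, -0.8]
grip_width: 0.0174
grip_force: 15.0
```

Run:
```python
from h import *
go([.4435,-.248,.0222],1.6745)
```

```text
t 34.65 p [ 0.4439 -0.2498  0.0262] head 1.6728 w 0.0174 gf 15.0 ft [-0.9 -0.6 -0.8] zaxis [ 1.e-04 -1.e-04 -1.e+00]
tool now [ 0.06  -0.007  0.134] after turn [ 0.06  -0.007  0.134] twist -0.017
```

Request:
play_rows(
  steps=[-1,0.05,0,0,-0.02,-1,0,0,0.05,0,-1,0,0,0.05,0,-1,0,0,0.04,0,-1,0,0,0,0,-1,0,0,0,0,0,0,0,0,0,0,0,0,0,0,0,0,0,0,0,0,0,0,0,0],
)

```text
time: 35.65
position: [0.4436, -0.2483, 0.0216]
tool_rot: [0.669, 0.743, -0.0, -0.0]
ft_force: [0.7, -0.1, -0.8]
grip_width: 0.0398
grip_force: 0.0
```

Request:
play_rows(
  steps=[0,0,0,-0.2,0,0,0,0,-0.5,0,0,0,0,-0.8,0,0,0,0,-0.9,0,0.3,0,0,-0.9,0,0.3,0,0,-0.9,0,0.3,0,0,-0.9,0,0.3,0,0,-0.5,0,0.3,0,0,0,0,0.3,0,0,0,0],
)

```text
time: 36.65
position: [0.4434, -0.248, 0.1898]
tool_rot: [0.669, 0.743, -0.0, 0.0]
ft_force: [0.6, 1.1, 0.1]
grip_width: 0.0565
grip_force: 0.0
```

Run:
```python
from h import *
state()
k=wrist('w11');cv2.imwrite('pics/w11.png',k['image'][:,:,::-1])
from rig import robot
c=robot.camera('scene');cv2.imwrite('pics/s2.png',cv2.resize(c['image'][115:215,110:390,::-1],(800,286),interpolation=cv2.INTER_CUBIC))
```

```text
t 36.65 p [ 0.4434 -0.248   0.1898] head 1.6748 w 0.0565 gf 0.0 ft [0.6 1.1 0.1] zaxis [-0. -0. -1.]
```

View pics/w11.png

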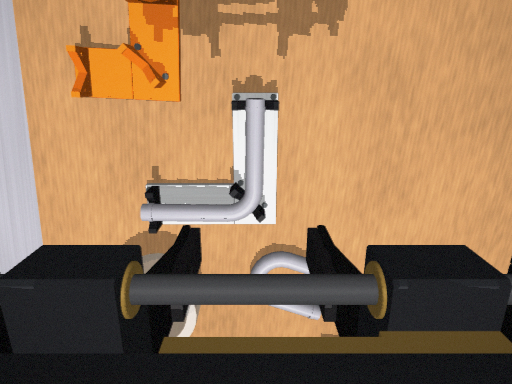

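View pics/s2.png

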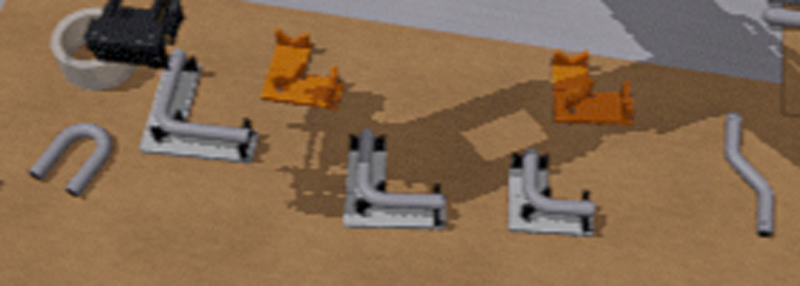

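All three are in their gauges in both views, with the other items untouched. One numeric check of the fit before handing in.

Run:
```python
from h import *
for n,L,g in[('w5',.075,(.414,.2044,1.721)),('w8',.095,(.4384,.0167,1.7653)),('w11',.115,(.385,-.2418,1.6745))]:
    k=pickle.load(open(n+'.pkl','rb'));im=k['image'].astype(float)
    uv=None;s=(im[:,:,2]-im[:,:,0]) # tube is bluish-grey, plate neutral
    for z in(.027,.033):
        x,f=fit(k,s,lambda x,y,a:elbow_poly(x,y,a,L),g,z,(.004,.004,.03),0);print(n,z,((x-g)*1000).round(1),round(f,4))
```

```text
w5 0.027 [-1.1  0.3  7.2] 0.6656
w5 0.033 [-0.3  1.3 15.4] 0.6763
w8 0.027 [-0.8  1.5  4.2] 0.6183
w8 0.033 [-1.   0.8  1.9] 0.6295
w11 0.027 [-1.2  1.5  4.6] 0.59
w11 0.033 [-0.7  1.  -3.1] 0.6098
```

The fitted positions are within about 1.5 mm of the gauge poses, and the seated height fits best for all three.

```bash
python3 -c "
from rig import robot
print(robot.hand_in())"
```

```text
the job is handed in; nothing more can be done
None
```

The short, medium and long elbows each lie released in their own gauge, fully down as far as the camera views and position fits show; the U-bend, S-bend, tape and torch were left alone, and the job was handed in at about 37 s; no verdict was returned.

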